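# Take up the slack of the pull-out tray

## Robot

A 6-joint arm with a two-finger parallel gripper is mounted at the origin on the work surface. World frame = base frame: x ahead of the robot, y to its left, z up, the work surface at z = 0. Lengths are in m, angles in rad, forces in N, time in s.
With the tool pointing down it reaches from about 0.3 to 0.85 m from the base axis. Payload 4.2 kg.
Tool frame: the origin (TCP) lies at the very end of the fingers, on their centre line; the grasp point (between the pads) lies manip.grip_point_offset behind it (manip.grip_point_offset is the distance from the TCP to the grasp point, in m); z points along the fingers, y is the line along which they close (so a half turn about z gives the same grasp; the last joint's range is limited). The gripper opens to 91 mm and grips with 3 to 60 N. Pads are 32 mm wide; open, the fingers measure 118 mm over their backs; the gripper's body (76 mm by 178 mm) begins 60 mm behind the grasp point.
Start: joints at [-0.02, 0.32, 1.565, -0, 1.257, -0.02], TCP at [0.575, 0, 0.214] pointing down, gripper open.
Joint ranges: [-3.11, 3.11], [-0.84, 2.01], [0.21, 2.61], [-1.34, 4.49], [0.05, 2.63], [-2.56, 2.56]. Speed limits (rad/s): [2.57, 2.57, 3.14, 3.14, 3.14, 3.14].

## Interface

Orientations are given as a rotation vector (axis times angle).
In Python, from workcell import manip gives the robot as it stands.
- The arm moves only by the tool arm_command, never from a script. Its argument "steps" is text: rows parted by semicolons, each of 7 numbers parted by spaces: the opening, from -1 (shut) to 1 (fully open), then the shift along the world's x, y, z in cm, then the turn, a rotation vector about the world's x, y, z in degrees. A call has 1 to 12 rows; each row is the pose to reach, as a shift and turn from the pose commanded when the call began; what a row does not reach only later rows make up. A row lasts 1/10 s, in which the tool goes at most 50 mm and 8.59 degrees, less where a joint would pass 70% of its speed; a pose out of reach is approached as far as the arm can. A call with a gripper value outside its range is refused whole. The fingers move at their own pace and stop on an object; "squeeze" is the grip in N (left out, the last holds). Time passes only in rows, so rows that repeat a pose let the fingers close. It gives the time, the measured TCP pose, the force, the opening and the grip force at its end, in the units of the state.
- manip.observe(): the state, without advancing time (a new reading comes with each control period).
- manip.camera(name): name is "scene" or "side" or "wrist"; returns a dict with "img" (400x640x3 uint8, red, green, blue), "mtx" (3x3 intrinsics, pixels), "origin" and "rotation" of the camera in the world. Camera axes: x right, y down, z forward; pixel columns grow to the right and rows downward; lengths in m; the calibration is good to about 2 mm. A picture is of the moment at which its call begins. There is no depth.
- manip.sign_off(): hands the job in; it is judged then, once.
The state is a dict: "clock": time; "joints": joint angles; "qvel": joint speeds; "effort": joint torques, N m; "eef_pos": TCP position; "tcp_rot": TCP orientation; "contact_force": force on the tool from outside, world axes, zero at the start; "torque": the same for the moment, N m; "gripper_width": finger opening in m; "grasp_force": force on a finger pad.
Only numpy, scipy, OpenCV 4.12 (cv2) and the standard library are available. Lean on these libraries where they do the work, as an engineer would, in place of code of your own. Each camera call takes 0.05 s, during which the arm holds its last target. There are 200 camera calls.

## Task

The pull-out tray in the stair rack is loose: roll the knurled adjuster wheel with a fingertip until the jaw has closed its gap to the gauge mark, so that the jaw's pointer stands opposite the mark's pointed finger, then take the hand away. Move the jaw by the wheel alone, without touching the jaw or its gauge, never pinch the wheel or press hard on it, and leave the things in and around the tray where they are.

Things in the scene. Friction and masses are not known exactly. Their poses are not given: they have to be found in the camera images.
- adjuster: Fixed tray adjuster on the robot's side of the tray: dark steel plate 96 x 240 x 8 mm (x -58 to 38), turned by up to 20 degrees. Origin on the work surface under the slide's centre line; y runs along the slide from the wheel end (-y) to the end block, x points to the tray, z up. On it (mm): grey gear block y -45 to -31 and end block y 86 to 100, tops 42; gauge bar along y at x -50, top 30.
- wheel: Knurled aluminium adjuster wheel, radius 34 mm, 20 wide, upright, axle level along the adjuster's x. Origin at its centre, 52 mm above the work surface. Stroking its top towards the adjuster's +y moves the jaw to +y, 10 mm per radian (2.9 mm per 10 mm of rim); the other way takes it back. Stops 6 rad apart. Turns at about 1 N at the rim and stays where it is left.
- wheel_top (a point): Top of the unpressed wheel, 86 mm above the work surface. Two grey cheeks flank the wheel: tops 60 mm high, outsides 41 mm apart, 56 mm long along y. Wheel, cheeks, rods and jaw share a sprung bed: it yields down by up to 8 mm, at about 2 N to start and 1 N more per mm, then is solid. Pressed down 4 mm (about 6 N) a fingertip rolls it with little slip. The point does not move.
- jaw: Sliding steel jaw, block 46 (x) x 20 (y) x 34 mm, top 52 mm above the work surface, on two rods of the adjuster. Origin at work-surface height under its middle. Travels from 0 to 60 mm along y from the adjuster's origin, starts 8 to 20 mm along, moved only by the wheel. The gap is between it and the tray's tongue on its +y side.
- pointer (a point): Tip of the flat bright pointed index (8 mm wide) on top of the jaw, aimed to the adjuster's -x (the robot), at the middle of the jaw's length in y, 57 mm above the work surface.
- mark (a point): Gauge mark: tip of the like bright pointed finger on the dark saddle (12 x 14 mm, 57 mm high) fixed on the gauge bar, aimed to +x at the jaw's pointer. Axes as the adjuster's. 40 to 55 mm along y from the adjuster's origin, 20 to 47 mm beyond the pointer at the start. The gap is right when the pointer's tip squarely faces this one: same y along the slide, tips 2 mm apart in x.
- gauge: The fixed saddle that carries the gauge mark. Origin on the work surface, on the adjuster's centre line, level in y with the mark.
- tray: White plastic pull-out tray, fixed, 220 (x) x 340 (y) x 40 mm high, walls 4 mm; origin the same as the adjuster's, axes too; its near wall stands at x = 47 mm. A tongue 8 mm thick (y 74 to 82, top 50 mm) reaches from it over the slide rods.
- lint_brush: Orange lint brush 175 mm long lying in the tray, loose, to be left alone. Origin under its middle.
- soap_dish: White ceramic soap dish 85 x 120 x 24 mm in the tray, loose, to be left alone. Origin under its centre.
- hook_a: Aluminium hook, plate 60 x 20 x 4 mm with an upturned prong (34 mm high), in the tray, loose, to be left alone. Origin under the plate.
- hook_b: A like aluminium hook in the tray, to be left alone.
- hook_c: A like aluminium hook lying on the work surface beyond the wheel end of the adjuster, about 110 mm from the wheel's axle, to be left alone.
- bottle: Closed yellow plastic bottle, radius 30, 170 mm tall, standing in the tray about 190 mm from the wheel, loose, to be left alone. Origin under its centre.

How it is judged:
On the way:
1. a fingertip rolls the wheel and the gap begins to close: the pointer is within 18 mm of the mark or nearer while the finger is on the wheel (contact force between the fingers and wheel above 0.5 N and y of pointer in the frame of mark above -0.018 m), for 0.04 s.
At the end, for the whole second after the job is handed in: The pointer is within 3.5 mm of the gauge mark along the slide, wheel and jaw are at rest, and every loose thing is within 12 mm of where it started (y of pointer in the frame of mark between -0.0035 and 0.0035 m and angular speed of wheel below 0.1 rad/s and linear speed of jaw below 0.003 m/s and distance of each of lint_brush, soap_dish, hook_a, hook_b, hook_c, bottle from where it was at the start of the episode below 0.012 m); the robot touches nothing.
It fails at once if the jaw or the gauge is touched (contact force between any of the arm, the fingers and jaw above 1 N or contact force between any of the arm, the fingers and gauge above 1 N).
It fails at once if the wheel is pinched or pressed hard (over 25 N) (contact force between the fingers and wheel above 25 N).
It fails at once if a loose thing is moved or lifted by 12 mm or more (distance of any of lint_brush, soap_dish, hook_a, hook_b, hook_c, bottle from where it was at the start of the episode above 0.012 m).
It also fails if it takes over 48 s, if anything falls off the work surface, if the arm or the gripper's body presses on something with over 40 N, if the wrist force passes 120 N, or if a joint passes its speed limit or range.

## Working session

There is one attempt and no reset: what is moved stays moved. The work goes in short steps, Python scripts to look and compute and a tool call to move; the robot and the scene stay as the last step left them, time stands still between calls to the robot, and variables do not carry over. Pictures are saved under pics/ and viewed, at most 10 in all, crops included, and the job is handed in when it is done.

Besides the shell and the picture viewer there is one more tool, called after "Emit:" in YAML: its name, and indented under it one key for each argument. arm_command: Moves the arm, as the interface text tells. Its arguments: {"type":"object","properties":{"steps":{"type":"string"},"squeeze":{"type":"number"}},"required":["steps"]}

```bash
mkdir -p pics
cat > h.py <<'E'
import numpy as np, cv2
from workcell import manip
def snap(name,fn=None):
    c=manip.camera(name)
    if fn: cv2.imwrite(f'pics/{fn}.png',c['img'][:,:,::-1]); np.savez(f'pics/{fn}.npz',**c)
    return c
def ray(c,u,v):
    d=np.array(c['rotation'])@np.linalg.inv(c['mtx'])@np.array([u,v,1.]); return np.array(c['origin']),d/np.linalg.norm(d)
def plane(c,u,v,z):
    o,d=ray(c,u,v); return o+d*(z-o[2])/d[2]
def proj(c,p):
    q=np.array(c['mtx'])@np.array(c['rotation']).T@(np.array(p)-c['origin']); return q[:2]/q[2]
def tri(c1,p1,c2,p2):
    o1,d1=ray(c1,*p1);o2,d2=ray(c2,*p2)
    t=np.linalg.lstsq(np.c_[d1,-d2],o2-o1,rcond=None)[0]
    a=o1+t[0]*d1;b=o2+t[1]*d2; return (a+b)/2,np.linalg.norm(a-b)
E
python3 - <<'E'
from h import *
for n in ['scene','side','wrist']:
    c=snap(n,n); print(n,c['origin'],np.round(c['rotation'],2).tolist(),c['mtx'][0])
s=manip.observe(); print(s, manip.grip_point_offset)
E
```

```text
scene [ 0.99552463 -0.13468126  0.70315063] [-2.2, -1.46, 0.43] [452.67315448   0.         315.88756739]
side [0.51868253 0.75046645 0.73720811] [-0.19, 2.8, -1.25] [513.418464     0.         310.59029574]
wrist [0.57359109 0.08557325 0.38345168] [2.84, 0.0, -0.0] [296.32427155   0.         328.40927781]
{'clock': 0.15, 'joints': array([-2.00196693e-02,  3.20132963e-01,  1.56539478e+00,  5.77256441e-07,
        1.25741642e+00, -1.99832735e-02]), 'qvel': array([ 0.00017745, -0.00252767, -0.00351723,  0.00011633,  0.00141889,
        0.00091719]), 'effort': array([-5.72294630e-04, -4.12774551e+01, -2.32154489e+01,  7.26667210e-02,
        4.33494255e-02, -9.00343002e-05]), 'eef_pos': array([ 5.74612461e-01, -2.59922557e-06,  2.13321931e-01]), 'tcp_rot': array([-2.22079243e+00, -2.22071121e+00,  1.46974813e-03]), 'contact_force': array([ 0.21974123, -0.16187353,  0.30583135]), 'torque': array([-0.03269771,  0.00165073, -0.02469804]), 'grasp_force': 0.0, 'gripper_width': 0.09156848768861482} 0.0188
```

```bash
sed -i "s/c=manip.camera(name)/c=manip.camera(name); c['rotation']=cv2.Rodrigues(np.array(c['rotation'],float))[0]/" h.py
```

```text
(no output)
```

View pics/scene.png

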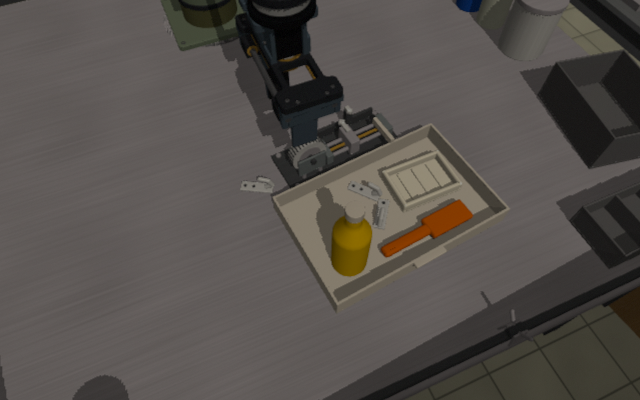

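View pics/side.png

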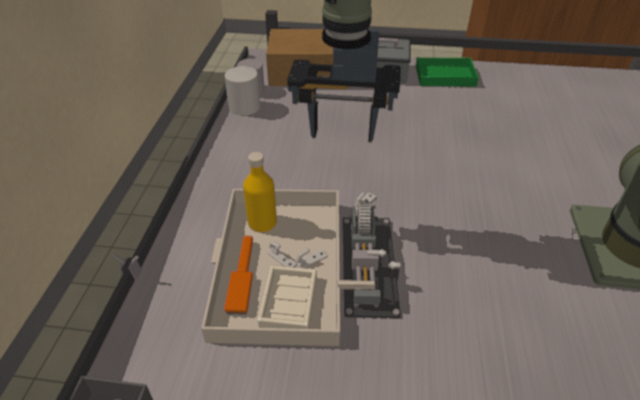

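View pics/wrist.png

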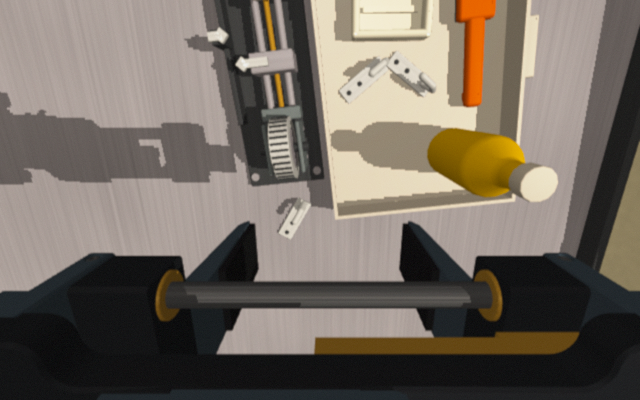

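The scene view shows the adjuster under the gripper with the wheel at about (308,157). In the side view the wheel is at (366,205), the pointer near (385,253) and the mark near (398,265). In the wrist view the wheel is at (282,147), the pointer tip at (236,65) and the mark tip at (228,37).

```bash
cat >> h.py <<'E'
def load(fn):
    c=dict(np.load(f'pics/{fn}.npz')); R=c['rotation']
    if R.size==3: c['rotation']=cv2.Rodrigues(R.astype(float))[0]
    return c
E
python3 - <<'E'
from h import *
w=load('wrist');s=load('side')
print(plane(w,282,147,.086),plane(w,236,65,.057),plane(w,228,37,.057),tri(w,(236,65),s,(385,253)))
a=cv2.resize(w['img'][0:200,200:345],None,fx=3,fy=3,interpolation=cv2.INTER_CUBIC)
b=cv2.resize(s['img'][185:325,335:415],None,fx=4,fy=4,interpolation=cv2.INTER_CUBIC)
o=np.zeros((600,435+320,3),np.uint8);o[:a.shape[0],:435]=a;o[:560,435:]=b
cv2.imwrite('pics/crop1.png',o[:,:,::-1])
E
```

```text
[0.52664743 0.04723306 0.086     ] [0.47928769 0.12585645 0.057     ] [0.47372696 0.15121207 0.057     ] (array([0.47987687, 0.12619128, 0.05568925]), np.float64(0.0019036292302851273))
```

View pics/crop1.png

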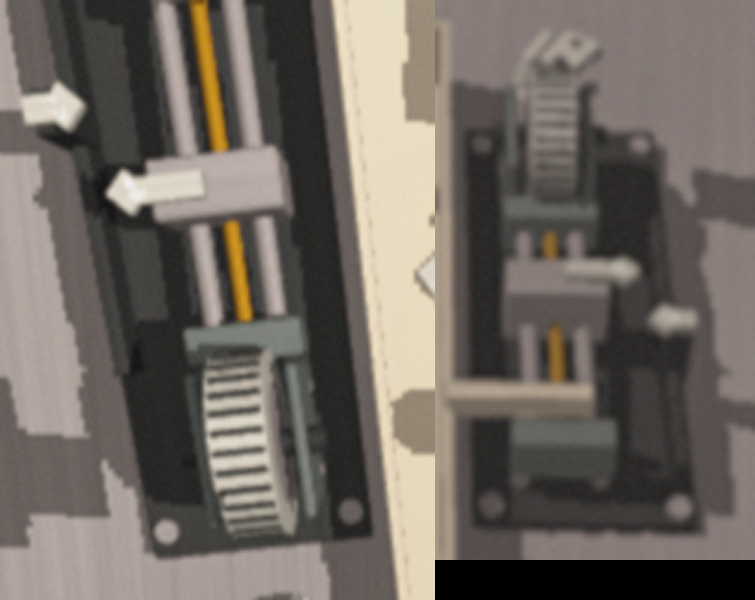

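Run:
```python
from h import *
w=load('wrist');s=load('side')
p,e1=tri(w,(235.7,63.3),s,(386.7,252.5)); m,e2=tri(w,(229,35),s,(388.2,265))
print('tri',p,e1,m,e2)
P=plane(w,235.7,63.3,.057);M=plane(w,229,35,.057);print(P,M)
a=plane(w,266.7,0,.035);b=plane(w,281.7,106.7,.035);d=a-b;print('yaw screw',np.degrees(np.arctan2(-d[0],d[1])))
a=plane(w,200+166/3,531/3,.008);b=plane(w,200+350/3,512/3,.008);d=b-a;print('yaw bolts',np.degrees(np.arctan2(d[1],d[0])),a,b)
o,d1=ray(w,283.3,177.7);_,d2=ray(w,279.3,116.7);d=d1+d2;print('centre',o+d*(.052-o[2])/d[2],'top',plane(w,280,143,.086))
a=plane(s,365,219,.08);print(a)
yaw=np.radians(9);
```

```text
tri [0.4786399  0.1272137  0.05775648] 0.0013923159792722823 [0.47431535 0.15335056 0.05516589] 3.7538298763098976e-05
[0.47912968 0.12743316 0.057     ] [0.47488906 0.15297483 0.057     ]
yaw screw 5.771967455299256
yaw bolts 6.053684119646317 [ 0.47794258 -0.00151701  0.008     ] [0.55763809 0.00693483 0.008     ]
centre [0.5205049  0.04202569 0.052     ] top [0.52484149 0.05117643 0.086     ]
[0.52128291 0.07011697 0.08      ]
```

Emit:
arm_command:
  steps: "-1 -2.5 1.4 0 0 0 3; -1 -5.1 2.8 -2 0 0 6; -1 -5.1 2.8 -6 0 0 6; -1 -5.1 2.8 -9 0 0 6; -1 -5.1 2.8 -11 0 0 6; -1 -5.1 2.8 -11 0 0 6; -1 -5.1 2.8 -11 0 0 6"
  squeeze: 5

```text
clock: 0.85
eef_pos: [0.5243, 0.028, 0.1042]
tcp_rot: [-2.102, -2.335, 0.0]
contact_force: [0.2, 0.6, 0.3]
gripper_width: 0.0379
grasp_force: 0.0
```

Run:
```python
from h import *
w=snap('wrist','w2');s=snap('side','s2');print(manip.observe())
a=cv2.resize(w['img'],None,fx=1,fy=1)
b=cv2.resize(s['img'][165:325,295:415],None,fx=2.5,fy=2.5,interpolation=cv2.INTER_CUBIC)
o=np.zeros((400,800,3),np.uint8);o[:,:500]=w['img'][:,100:600];o[:400,500:]=b
cv2.imwrite('pics/crop2.png',o[:,:,::-1])
```

```text
{'clock': 0.95, 'joints': array([ 3.13903323e-02,  3.37675761e-01,  1.83765634e+00,  4.03826736e-06,
        9.63600074e-01, -7.32475467e-02]), 'qvel': array([ 5.24871800e-05, -5.17781996e-03, -1.94973304e-03,  6.33793572e-04,
       -1.68854848e-03,  2.07747116e-03]), 'effort': array([ 1.80015253e-02, -3.79902792e+01, -1.92505431e+01,  6.12172647e-02,
        5.82934159e-02, -1.55068360e-04]), 'eef_pos': array([0.52510371, 0.02799538, 0.10527036]), 'tcp_rot': array([2.10094978, 2.33314363, 0.00289456]), 'contact_force': array([-0.6981938 ,  0.64268417,  0.63945947]), 'torque': array([-0.01193779, -0.08296925, -0.02160015]), 'grasp_force': 0.0, 'gripper_width': 0.029781683893844457}
```

View pics/crop2.png

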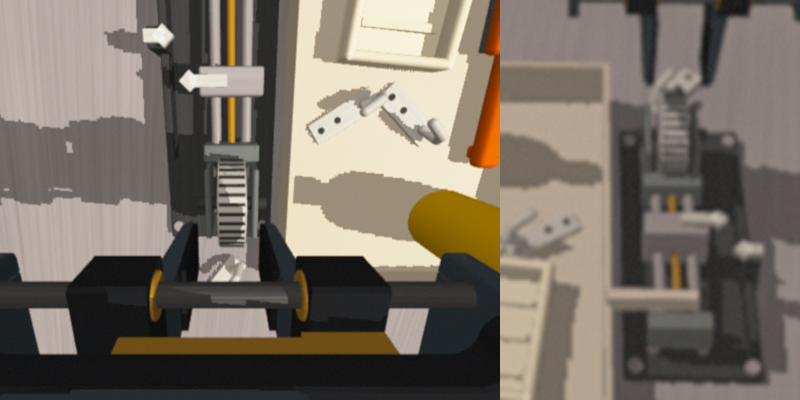

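The fingers straddle the wheel's column at crop x of about 230, with the tips near row 225, and are still closing. In the wrist image the wheel tread spans rows 160-245, and the pointer and mark are clear at (180,80) and (175,37).

Run:
```python
from h import *
w=load('w2');s=load('s2')
o,d1=ray(w,332,245);_,d2=ray(w,332,160);d=d1+d2;print('centre',o+d*(.052-o[2])/d[2],o)
for q in [(.523,.0425,.086),(.523,.0425,.052)]: print(proj(w,q),proj(s,q))
print(proj(s,(.525,.028,.105)))
P=plane(w,279,81,.057);M=plane(w,275,37,.057);print(P,M)
o,d1=ray(s,296+0+(673-500)/2.5-1,165+92/2.5);print(plane(s,364,165+95/2.5,.086))
```

```text
centre [0.52440138 0.04173648 0.052     ] [0.51418232 0.1131092  0.27444642]
[330.6091016  216.60055783] [365.22048668 206.34458717]
[330.33775323 201.33659754] [364.11062894 219.41888706]
[365.27336991 193.49714834]
[0.47864104 0.12627803 0.057     ] [0.47452447 0.15291749 0.057     ]
[0.525851   0.03356969 0.086     ]
```

Emit:
arm_command:
  steps: "-1 0 0 0 0 0 0; -1 0 0 0 0 0 0; -1 0 0 -1.0 0 0 0; -1 0 0 -1.8 0 0 0; -1 0 0 -2.2 0 0 0; -1 0 0 -2.2 0 0 0; -1 -0.1 0.7 -2.2 0 0 0; -1 -0.2 1.4 -2.2 0 0 0"

```text
clock: 1.75
eef_pos: [0.5224, 0.0417, 0.0823]
tcp_rot: [2.102, 2.334, 0.0]
contact_force: [0.1, -0.9, 5.4]
gripper_width: 0.0004
grasp_force: 3.0
```

```bash
cat >> h.py <<'E'
def tips(c,P,M):
    # tips of the bright fingers near predicted world points (adjuster yaw 6deg): extreme points of white blobs along the slide's x
    hsv=cv2.cvtColor(c['img'],cv2.COLOR_RGB2HSV)
    m=((hsv[...,2]>190)&(hsv[...,1]<40)).astype(np.uint8)
    return m
E
python3 - <<'E'
from h import *
w=snap('wrist','w3');o=manip.observe();print(o['eef_pos'],o['contact_force'],o['gripper_width'],o['clock'])
m=tips(w,0,0);n,l,st,ce=cv2.connectedComponentsWithStats(m)
for i in range(1,n):
    if st[i,4]>60 and st[i,1]<250: print(st[i],ce[i].round(1))
E
```

```text
[0.52231002 0.04271454 0.08234915] [0.23938631 0.08343851 5.53092926] 0.0005280520602384559 1.8
[404   0  26  81 957] [414.9  33.7]
[  398     0   200   219 20744] [503.3 112.3]
[314  32   4  44  90] [315.6  52.8]
[349  39   3  37  78] [350.3  56.9]
[235  40  33  25 478] [251.   52.4]
[ 277   82   89   24 1118] [316.7  91.5]
[316 112   3  51 129] [317.2 134.7]
[348 112   3  49 124] [349.2 138.2]
```

```bash
cat >> h.py <<'E'
def gap(c):
    m=tips(c,0,0);n,l,st,ce=cv2.connectedComponentsWithStats(m)
    Mg=proj(c,(.4745,.153,.057)); i=min((i for i in range(1,n) if 150<st[i,4]<900),key=lambda i:np.hypot(*(ce[i]-Mg)))
    ys,xs=np.where(l==i); k=xs>xs.max()-4; mt=(xs.max()+.5,ys[k].mean())
    best=None
    for j in range(1,n):
        if j!=i and st[j,4]>150 and abs(st[j,0]-mt[0])<40 and ce[j][0]>mt[0]: 
            ys,xs=np.where(l==j); k=xs<xs.min()+4; best=(xs.min()-.5,ys[k].mean())
    P=plane(c,*best,.057);M=plane(c,*mt,.057);a=np.radians(6);d=P-M
    print('px',mt,best,'P',P.round(4),'M',M.round(4),'gap y mm',1e3*(-np.sin(a)*d[0]+np.cos(a)*d[1]),'x',1e3*(np.cos(a)*d[0]+np.sin(a)*d[1]))
E
python3 -c "
from h import *
gap(load('w2'));gap(load('w3'))"
```

```text
px (np.float64(272.5), np.float64(35.666666666666664)) (np.float64(279.5), np.float64(80.0)) P [0.4789 0.127  0.057 ] M [0.4729 0.1535 0.057 ] gap y mm -27.069033751557257 x 3.280931886018949
px (np.float64(267.5), np.float64(52.95652173913044)) (np.float64(276.5), np.float64(94.04347826086956)) P [0.4793 0.1309 0.057 ] M [0.4727 0.1536 0.057 ] gap y mm -23.205187505679913 x 4.189350979137488
```

Emit:
arm_command:
  steps: "-1 -0.1 0.7 0 0 0 0; -1 -0.1 1.3 0 0 0 0; -1 -0.1 1.3 0 0 0 0; -1 -0.1 1.3 2 0 0 0; -1 0.2 -1.4 2 0 0 0; -1 0.2 -1.4 2 0 0 0"

```text
clock: 2.4
eef_pos: [0.5243, 0.0264, 0.1019]
tcp_rot: [2.103, 2.333, -0.001]
contact_force: [-0.5, 0.1, -0.9]
gripper_width: 0.0003
grasp_force: 0.0
```

```bash
python3 -c "
from h import *
gap(snap('wrist','w4'));print(manip.observe()['clock'],manip.observe()['eef_pos'])"
```

```text
px (np.float64(271.5), np.float64(31.863636363636363)) (np.float64(278.5), np.float64(64.0)) P [0.4783 0.135  0.057 ] M [0.4728 0.1536 0.057 ] gap y mm -19.050789894874082 x 3.553795041711774
2.45 [0.52376584 0.02730366 0.10152835]
```

Emit:
arm_command:
  steps: "-1 0 0 -1.4 0 0 0; -1 0 0 -2.0 0 0 0; -1 0 0 -2.0 0 0 0; -1 -0.1 0.7 -2.0 0 0 0; -1 -0.2 1.4 -2.0 0 0 0; -1 -0.2 2.1 -2.0 0 0 0; -1 -0.3 2.8 -2.0 0 0 0; -1 -0.3 2.8 -2.0 0 0 0; -1 -0.3 2.8 0 0 0 0; -1 0 0 0 0 0 0; -1 0 0 0 0 0 0"

```text
clock: 3.55
eef_pos: [0.524, 0.0268, 0.102]
tcp_rot: [2.103, 2.333, -0.001]
contact_force: [0.9, 1.0, -0.9]
gripper_width: 0.0002
grasp_force: 0.0
```

```bash
python3 -c "
from h import *
gap(snap('wrist','w5'));print(manip.observe()['clock'],manip.observe()['eef_pos'])"
```

```text
px (np.float64(271.5), np.float64(32.5)) (np.float64(277.5), np.float64(50.611111111111114)) P [0.4768 0.1435 0.057 ] M [0.4724 0.1537 0.057 ] gap y mm -10.622223741536407 x 3.335976375279627
3.6 [0.52352773 0.02771132 0.10163867]
```

Emit:
arm_command:
  steps: "-1 0 0 -1.4 0 0 0; -1 0 0 -2.0 0 0 0; -1 0 0 -2.0 0 0 0; -1 -0.1 0.7 -2.0 0 0 0; -1 -0.2 1.4 -2.0 0 0 0; -1 -0.2 2.1 -2.0 0 0 0; -1 -0.3 2.8 -2.0 0 0 0; -1 -0.3 2.8 -2.0 0 0 0; -1 -0.3 2.8 0 0 0 0; -1 0 0 0 0 0 0; -1 0 0 0 0 0 0"

```text
clock: 4.7
eef_pos: [0.5239, 0.027, 0.1021]
tcp_rot: [2.103, 2.334, -0.001]
contact_force: [0.3, 0.7, -0.1]
gripper_width: 0.0006
grasp_force: 0.0
```

```bash
python3 -c "
from h import *
c=snap('wrist','w6')
cv2.imwrite('pics/c6.png',cv2.resize(c['img'][0:110,220:380],None,fx=5,fy=5,interpolation=cv2.INTER_CUBIC)[:,:,::-1])
gap(c);print(manip.observe()['clock'],manip.observe()['eef_pos'])"
```

```text
px (np.float64(272.5), np.float64(32.8421052631579)) (np.float64(277.5), np.float64(36.55555555555556)) P [0.4763 0.1519 0.057 ] M [0.473  0.1537 0.057 ] gap y mm -2.1531532561388382 x 3.128149975307439
4.75 [0.52347455 0.02784836 0.10168474]
```

View pics/c6.png

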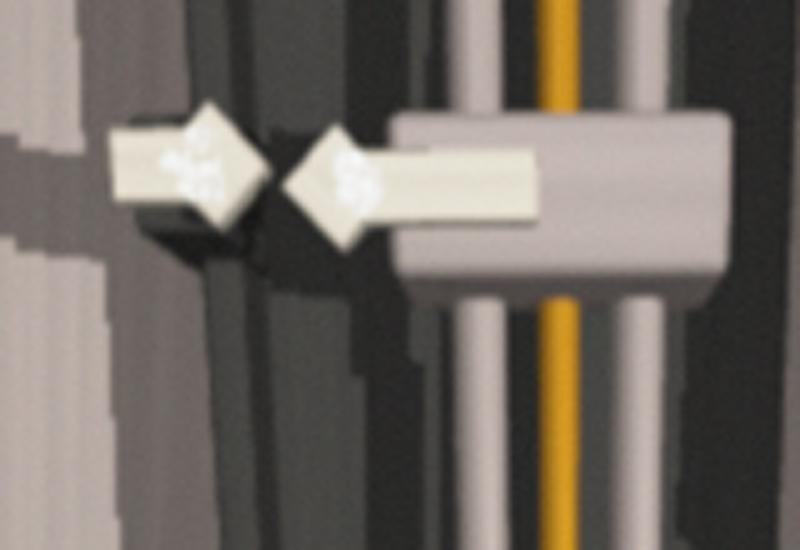

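The pointer tip is at crop (283,187) and the mark tip at (270,170), so the pointer is about 2.1 mm short. One short stroke of about 7 mm is left.

Emit:
arm_command:
  steps: "-1 -0.1 1.0 0 0 0 0; -1 -0.1 1.0 -1.4 0 0 0; -1 -0.1 1.0 -2.0 0 0 0; -1 -0.1 1.0 -2.0 0 0 0; -1 -0.1 1.3 -2.0 0 0 0; -1 -0.2 1.7 -2.0 0 0 0; -1 -0.2 1.7 -2.0 0 0 0; -1 -0.2 1.7 0 0 0 0; -1 0 0 0 0 0 0; -1 0 0 0 0 0 0"

```text
clock: 5.75
eef_pos: [0.5239, 0.0278, 0.1021]
tcp_rot: [2.103, 2.334, -0.0]
contact_force: [0.2, -0.2, -1.5]
gripper_width: 0.0005
grasp_force: 0.0
```

```bash
python3 -c "
from h import *
c=snap('wrist','w7')
cv2.imwrite('pics/c7.png',cv2.resize(c['img'][0:110,220:380],None,fx=5,fy=5,interpolation=cv2.INTER_CUBIC)[:,:,::-1])
gap(c);print(manip.observe()['clock'],manip.observe()['eef_pos'])"
```

```text
px (np.float64(272.5), np.float64(34.473684210526315)) (np.float64(277.5), np.float64(34.8)) P [0.4762 0.1538 0.057 ] M [0.473  0.1536 0.057 ] gap y mm -0.18969742175908097 x 3.235617044326909
5.8 [0.52350784 0.02833591 0.10172945]
```

View pics/c7.png

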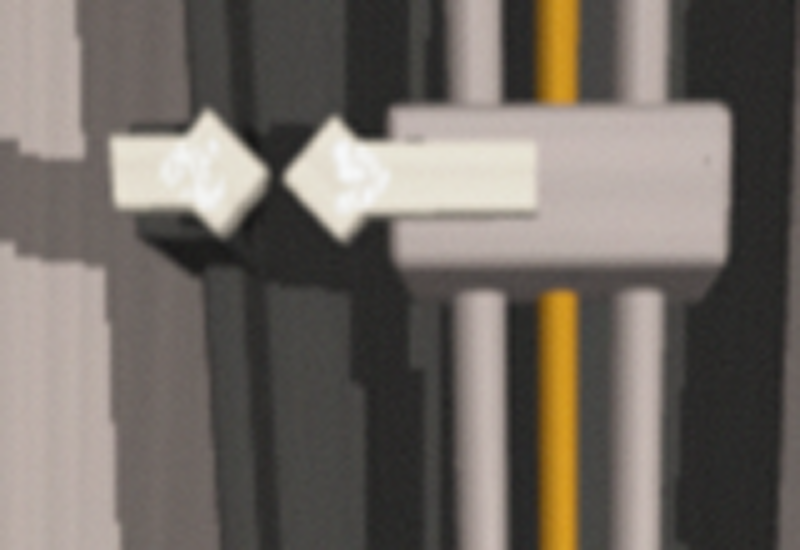

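The two tips now face each other squarely, the mark at (270,175) and the pointer at (283,177). I'll raise the hand and hand the job in.

Emit:
arm_command:
  steps: "-1 0 0 4 0 0 0; -1 0 0 8 0 0 0; -1 0 0 10 0 0 0; -1 0 0 10 0 0 0; -1 0 0 10 0 0 0"

```text
clock: 6.3
eef_pos: [0.5232, 0.0286, 0.2011]
tcp_rot: [-2.101, -2.334, 0.001]
contact_force: [-0.9, -0.2, -0.2]
gripper_width: 0.0005
grasp_force: 0.0
```

```bash
python3 -c "
from h import *
gap(snap('wrist','w8'));print(manip.observe()['eef_pos']);print(manip.sign_off())"
```

```text
px (np.float64(291.5), np.float64(59.5)) (np.float64(295.5), np.float64(59.5)) P [0.4763 0.1539 0.057 ] M [0.4725 0.1535 0.057 ] gap y mm 0.002834984897468276 x 3.8778529470050405
[0.52281082 0.02848479 0.20034271]
the job is handed in; nothing more can be done
None
```

I rolled the wheel with a closed fingertip until the pointer faced the gauge mark, to within about 0.2 mm along the slide by the wrist camera, then raised the hand clear and handed the job in at about 6.4 s; no verdict came back.

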